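# Turn the leaf of the nest-material reference stand

### The arm

A 7-joint arm with a two-finger parallel gripper is mounted at the origin on the work surface. World frame = base frame: x ahead of the robot, y to its left, z up, the work surface at z = 0. Lengths are in m, angles in rad, forces in N, time in s.
With the tool pointing down it reaches from about 0.425 to 0.925 m from the base axis. Payload 6.8 kg.
Tool frame: the origin (TCP) lies midway between the tips of the shut fingers; the grasp point (between the pads) lies 19 mm behind it; y points along the fingers, z is the direction in which the jaws open and shut, and the axes are right-handed (so a half turn about y gives the same grasp; the last joint's range is limited). The gripper opens to 85 mm and grips with 20 to 120 N. Pads are 22 mm wide; open, the fingers measure 114 mm over their backs; the gripper's body (76 mm by 85 mm) begins 54 mm behind the grasp point. The pads swing forward as they close: fully open they stand 13 mm farther back than shut.
Start: joints at [-1.348, 0.477, 0.022, 1.555, -0.011, 1.109, -0.083], TCP at [0.219, 0.638, 0.231] pointing down, gripper open.
Joint ranges: [-2.96, 2.96], [-0.34, 2.1], [-1.41, 1.46], [0.24, 2.44], [-1.37, 4.51], [0.17, 1.92], [-2.96, 2.96]. Speed limits (rad/s): [2.39, 2.39, 3.14, 3.14, 3.14, 3.14, 3.14].

### API

Orientations are given as a unit quaternion [w, x, y, z].
In Python, from station import bot gives the robot as it stands. The module is installed in compiled form; this text tells all that it offers.
- The arm moves only by the shell command python3 -m crank 'ROWS' [FORCE]. ROWS is JSON, a list of rows, each an object with "linear": the shift along the tool's x, y, z in m, a list of three; "dr": the turn, a rotation vector about the tool's x, y, z in degrees, a list of three; "hand": the gripper command: -1 is shut, 1 is fully open, values between are in proportion. A call has 1 to 10 rows; each row is the pose to reach, as a shift and turn from the pose commanded when the call began, along the tool's axes at that moment; what a row does not reach only later rows make up. A row lasts 1/12 s, in which the tool goes at most 41.7 mm and 7.16 degrees, less where a joint would pass 70% of its speed; a pose out of reach is approached as far as the arm can. A call with a gripper value outside its range is refused whole. The fingers move at their own pace and stop on an object; FORCE is the grip in N (left out, the last holds). Time passes only in rows, so rows that repeat a pose let the fingers close. It gives the time, the measured TCP pose, the force and the opening at its end, in the units of the state.
- bot.get_obs(): the state, without advancing time (a new reading comes with each control period).
- bot.read_camera(name): name is "side" or "top"; returns the picture (480x640x3 uint8, blue, green, red); there is no depth.
- bot.camera_params(name): a dict with "K" (3x3 intrinsics, pixels), "R" (3x3) and "t" (3): a world point X has camera coordinates R X + t. Camera axes: x right, y down, z forward; pixel columns grow to the right and rows downward; lengths in m; the calibration is good to about 2 mm. A picture is of the moment at which its call begins. camera_params takes no time and is no camera call.
- bot.hand_in(): hands the job in, once; it reports no verdict.
Trained networks look in the newest picture that a camera, given by its name, has taken for a name from the list of things; names that differ only in an ending like _2 or _b are one class to them, and where a whole thing is asked for, a point or a joint stands for the part that bears it (a point fixed in the world has none). Each returns a list of dicts, best first, with "score" (0 to 1); they miss things now and then, are a little off and sometimes report something else, mostly with a low value. They report only what shows in the picture. A call takes as long as a camera call.
- bot.search_frame(camera, target): "extent" ([left, top, right, bottom] in pixels, round what is visible of it).
- bot.cut_out(camera, target): "pixels" (480x640 bool, what is visible of it) and "extent" ([left, top, right, bottom] in pixels, round what is visible of it).
- bot.place_of(camera, target): "xy" ([column, row] in pixels: a listed point, or the origin of a listed thing).
The state is a dict: "t": time; "q": joint angles; "joint_vel": joint speeds; "joint_torque": joint torques, N m; "eef_pos": TCP position; "tool_rot": TCP orientation; "contact_force": force on the tool from outside, world axes, zero at the start; "torque": the same for the moment, N m; "gripper_width": opening from 0.0 (shut) to 1.0 (fully open).
Only numpy, scipy, OpenCV 4.12 (cv2) and the standard library are available. Lean on these libraries where they do the work, as an engineer would, in place of code of your own. Each camera call takes 0.05 s, during which the arm holds its last target. There are 200 camera calls.

### The job

Turn the leaf of the wooden reference stand: only pushing with the fingertips, swing its free edge up and over the spine and press it down gently until it lies flat on the other bed; the stiff hinge will not let it fall there by itself. Do not pinch the leaf, do not lift, tip or shift the stand, and leave everything standing around it alone.

Things in the scene. Friction and masses are not known exactly. Their poses are not given: they have to be found in the camera images.
- stand: Wooden reference stand, loose on the table, 1.5 to 2.2 kg. Base 170 mm (own x, along the spine) x 220 (own y), beds 46 high on each side of the spine. Origin: centre of the underside. The leaf starts over the bed on the stand's own -y side (robot's right; stand's yaw at most 0.45 rad) and must end over the +y bed. Beds reach 110 mm from the spine; beyond them, below the leaf, is only the table.
- spine (a point): Middle of the spine, on the leaf's hinge axis, 50 mm above the table. The hinge axis runs along the stand's own x; this point's axes are the stand's axes.
- leaf_edge (a point): Middle of the leaf's free edge, half-way through its thickness, 140 mm from the hinge axis. The leaf is a rigid grey panel, 148 mm along the spine, 5 mm thick, 0.10 to 0.16 kg, thin twigs mounted on both faces. Flat, it overhangs its bed by 30 mm on either side, underside 47 mm above the table. Site axes turn with the leaf: own -y points from spine to free edge, z is its normal.
- leaf (a joint): Leaf angle, rad: 0 = flat on the first (-y) side, 1.571 = upright, 3.142 = flat on the other (+y) side, stops at 0 and 3.142. Starts ajar at 0.08 to 0.40. The hinge is stiff (0.13 N m of friction, a little more than the leaf's weight gives): the leaf stays where it is left and must be pushed all the way; about 2 N at the free edge raises it, 1 N lays it down.
- vial: Bystander, loose: small glass vial with a white cap, upright, 28 dia x 62 high; stands 15 to 30 mm off the stand's far end (mm). Origin at the centre of its underside. Leave it alone.
- block: Bystander, loose: small plain wooden mounting block, 45 x 28 x 30 high, standing just beyond the +y bed, at least 14 mm clear of where the leaf will lie (mm). Origin at the centre of its underside. Leave it alone.
- jar: Bystander, loose: glass jar with steel cap, upright, 68 dia x 85 high (mm). Origin at the centre of its underside. Leave it alone.
- pot: Bystander, loose: white ceramic cup, upright, 76 dia x 85 high (mm). Origin at the centre of its underside. Leave it alone.
- tin: Bystander, loose: bare aluminium tin, upright, 72 dia x 60 high (mm). Origin at the centre of its underside. Leave it alone.
- brush: Bystander, loose: soft brush lying flat, 170 long (mm), along its own x. Leave it alone.
- dish: Bystander, loose: clear shallow dish, 90 dia x 16 high (mm). Origin at the centre of its underside. Leave it alone.

How it is judged:
On the way, in this order (a step that is already met when the one before it is completed fails the run):
1. the leaf passes the upright (value of joint leaf above 1.65 rad), for 0.05 s.
2. the leaf is laid flat on the other bed (value of joint leaf above 3.04 rad), for 0.2 s.
At the end, for the whole second after the job is handed in: The leaf lies at rest on the other (+y) bed, within 0.1 rad of flat (hinge above 3.04 rad); the stand is within 20 mm of where it was and not tipped; every bystander is within 20 mm of where it was (value of joint leaf above 3.04 rad and velocity of joint leaf between -0.05 and 0.05 rad/s and distance of each of stand, vial, block, jar, pot, tin, brush, dish from where it was at the start of the episode below 0.02 m and angle between stand's own z axis and vertical below 0.07 rad); the robot touches nothing.
It fails at once if the stand is lifted, carried or pushed more than 20 mm away (distance of stand from where it was at the start of the episode above 0.02 m).
It fails at once if the stand is tipped (more than about 4 degrees) (angle between stand's own z axis and vertical above 0.07 rad).
It fails at once if the leaf is squeezed or pushed with more than 35 N (contact force between the fingers and leaf above 35 N).
It fails at once if a bystander is moved more than 20 mm (distance of any of vial, block, jar, pot, tin, brush, dish from where it was at the start of the episode above 0.02 m).
It also fails if it takes over 51 s, if anything falls off the work surface, if the arm or the gripper's body presses on something with over 40 N, if the wrist force passes 120 N, or if a joint passes its speed limit or range.

## Working session

There is one attempt and no reset: what is moved stays moved. The work goes in short steps, Python scripts to look and compute and a shell command to move; the robot and the scene stay as the last step left them, time stands still between calls to the robot, and variables do not carry over. Pictures are saved under pics/ and viewed, about 8 in all and at most 12, crops included, and the job is handed in when it is done.

```bash
mkdir -p pics; cat > h.py <<'E'
import numpy as np, cv2
from station import bot
from scipy.spatial.transform import Rotation as Rn
def P(c):
    p=bot.camera_params(c); return np.array(p["K"]),np.array(p["R"]),np.array(p["t"])
def proj(c,X):
    K,R,t=P(c); v=K@(R@np.asarray(X,float)+t); return v[:2]/v[2]
def ray(c,uv):
    K,R,t=P(c); return -R.T@t, R.T@np.linalg.inv(K)@np.array([uv[0],uv[1],1.])
def atz(c,uv,z):
    o,d=ray(c,uv); return o+d*(z-o[2])/d[2]
def tri(a,b):
    A=[];B=[]
    for c,uv in (("side",a),("top",b)):
        o,d=ray(c,uv); d=d/np.linalg.norm(d); M=np.eye(3)-np.outer(d,d); A.append(M);B.append(M@o)
    X=np.linalg.lstsq(np.vstack(A),np.hstack(B),rcond=None)[0]; return X
def rot(o=None):
    q=(o or bot.get_obs())["tool_rot"]; return Rn.from_quat([q[1],q[2],q[3],q[0]])
E
python3 - <<'E'
from h import *
o=bot.get_obs(); print(o); print(rot(o).as_matrix().round(3))
for c in ("side","top"):
    cv2.imwrite(f"pics/{c}0.png",bot.read_camera(c)); K,R,t=P(c); print(c,(-R.T@t).round(3),R[2].round(2),K[0,0])
D={}
for n in ["stand","spine","leaf_edge","vial","block","jar","pot","tin","brush","dish"]:
    r={}
    for c in ("side","top"):
        l=bot.place_of(c,n)
        if l: r[c]=l[0]["xy"]; print(n,c,np.round(l[0]["xy"],1),round(l[0]["score"],2),end=" ")
    if len(r)==2: print("tri",tri(r["side"],r["top"]).round(4))
    else: print()
print(bot.get_obs()["t"])
E
```

```text
{'t': 0.0, 'q': array([-1.34809783,  0.47779754,  0.02232554,  1.55644385, -0.01146731,
        1.10928873, -0.08312101]), 'joint_vel': array([ 0.00353736, -0.00046208, -0.00099291, -0.00117816, -0.00072011,
       -0.00148818,  0.00173203]), 'joint_torque': array([-8.26632840e-04, -5.96467781e+01,  1.60731744e+00, -2.81208014e+01,
        1.23059523e-02,  9.28229594e-03,  2.78864547e-06]), 'eef_pos': array([0.21906317, 0.63784587, 0.23033037]), 'tool_rot': array([-0.69682027,  0.69809577, -0.1164628 ,  0.11636248]), 'contact_force': array([ 1.2969697 , -0.25331946,  0.4629374 ]), 'torque': array([ 0.02880642,  0.01652314, -0.02818492]), 'gripper_width': 1.0007026408556912}
[[ 0.946 -0.     0.325]
 [-0.325 -0.002  0.946]
 [ 0.    -1.    -0.002]]
side [ 0.444 -0.654  0.82 ] [ 0.08  0.72 -0.69] 584.6004625861407
top [0.382 0.111 1.214] [ 0.12  0.02 -0.99] 595.8936545779488
stand side [318.5 346.4] 0.73 stand top [428.5 258.8] 0.96 tri [ 0.5056 -0.0667  0.0063]
spine side [313.8 331.2] 0.88 spine top [432.5 250.8] 0.64 tri [ 0.5072 -0.068   0.0523]
leaf_edge side [360.9 383.5] 0.85 leaf_edge top [499.  229.1] 0.75 tri [ 0.5554 -0.1912  0.0782]
vial side [374.8 321.4] 0.59 vial top [407.2 203.5] 0.66 tri [ 0.6147 -0.0241  0.0056]
block side [269.5 283.2] 0.89 block top [352.1 295.2] 0.65 tri [0.4305 0.0878 0.0053]
jar side [454.6 297.5] 0.82 jar top [384.6 129. ] 0.92 tri [ 0.7748  0.0218 -0.0044]
pot top [339.7 126.5] 0.75 
tin side [482.6 366.2] 0.81 tin top [460.4 127.9] 0.94 tri [ 0.7753 -0.1354  0.0041]
brush side [205.6 206.1] 0.71 brush top [234.4 349.8] 0.74 tri [0.3127 0.3218 0.0097]
dish side [314.1 331.5] 0.66 dish top [215.2 205.5] 0.94 tri [ 0.6404  0.49   -0.6399]
1.1
```

```bash
python3 - <<'E'
import cv2
a=cv2.imread("pics/side0.png");b=cv2.imread("pics/top0.png")
cv2.imwrite("pics/side0c.png",cv2.resize(a[200:460,200:540],None,fx=2.2,fy=2.2))
E
```

```text
(no output)
```

View pics/top0.png

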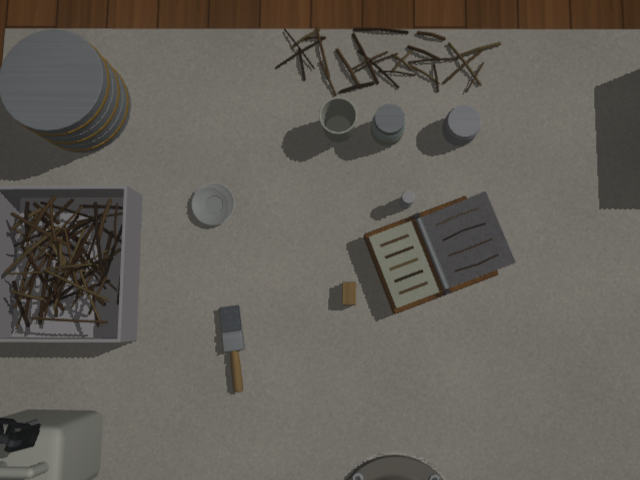

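View pics/side0c.png

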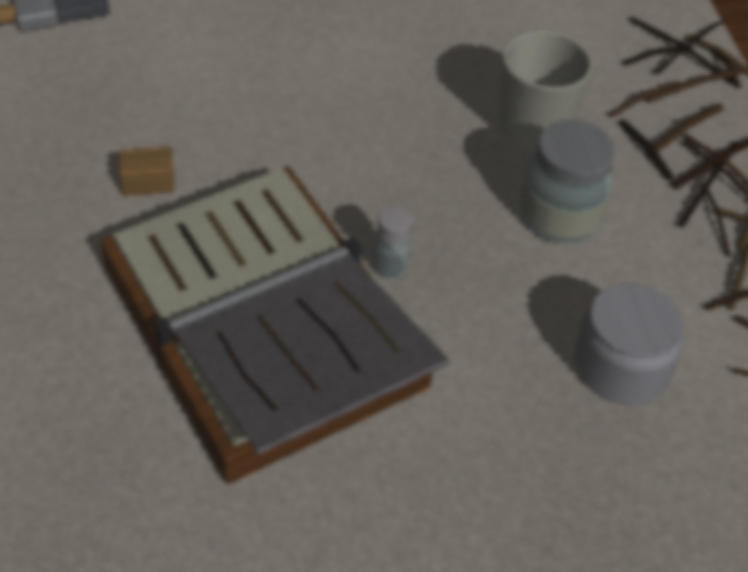

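The top view shows the stand with its leaf to the right, free-edge corners near (487,193) and (515,263). The block is at (349,293) and the vial at (408,200). In the side view the leaf is slightly ajar and overhangs the bed. Next I'll fit the stand pose and leaf angle.

```bash
cat > fit.py <<'E'
from h import *
from scipy.optimize import least_squares
def pts(p):
    x,y,yaw,th=p; R=Rn.from_euler("z",yaw).as_matrix()
    W=lambda a: np.array([x,y,0])+R@np.array(a)
    L=lambda sx,r,n=0: W([sx,-r*np.cos(th)-n*np.sin(th),.05+r*np.sin(th)-n*np.cos(th)])
    return W,L
E
python3 - <<'E'
from fit import *
obs=[("top",(366,236),"W",(.085,.11,.046)),("top",(396,312),"W",(-.085,.11,.046)),("top",(497,273),"W",(-.085,-.11,.046)),
("top",(487,193),"L",(.074,.14)),("top",(515,263),"L",(-.074,.14)),
("side",(304.5,418),"W",(-.085,-.11,0)),("side",(317,404.5),"L",(-.074,.14)),("side",(403,363.6),"L",(.074,.14)),("side",(247.7,308),"W",(-.085,.11,.046)),
("side",(313.8,331.2),"W",(0,0,.05)),("top",(432.5,250.8),"W",(0,0,.05))]
def f(p):
    W,L=pts(p); return np.concatenate([proj(c,W(a) if k=="W" else L(*a))-uv for c,uv,k,a in obs])
s=least_squares(f,[.507,-.067,.37,.2],loss="soft_l1"); print(s.x.round(4)); print(s.fun.reshape(-1,2).round(1))
W,L=pts(s.x); 
for r in (.14,): print("edge",L(0,r).round(4))
out=[]
for c in ("side","top"):
    im=cv2.imread(f"pics/{c}0.png")
    for P4 in ([W((a,b,.046)) for a,b in((.085,.11),(-.085,.11),(-.085,-.11),(.085,-.11))],[W((a,b,0)) for a,b in((.085,.11),(-.085,.11),(-.085,-.11),(.085,-.11))],[L(.074,0),L(-.074,0),L(-.074,.14),L(.074,.14)]):
        cv2.polylines(im,[np.array([proj(c,q) for q in P4]).round().astype(int)],True,(0,255,0),1)
    y,x=(200,210) if c=="side" else (150,320)
    out.append(cv2.resize(im[y:y+240,x:x+240],(400,400)))
cv2.imwrite("pics/ov.png",np.hstack(out))
E
```

```text
[ 0.5096 -0.0674  0.3682  0.2393]
[[-2.  -3.9]
 [-0.9  1.2]
 [ 3.5  0.7]
 [-0.5 -2.8]
 [ 1.3 -0.9]
 [-1.8  5.1]
 [-0.3  0.3]
 [ 1.6 -0.1]
 [-2.8 -2.6]
 [ 4.7 -0.2]
 [-0.4  1.7]]
edge [ 0.5585 -0.1943  0.0832]
```

View pics/ov.png

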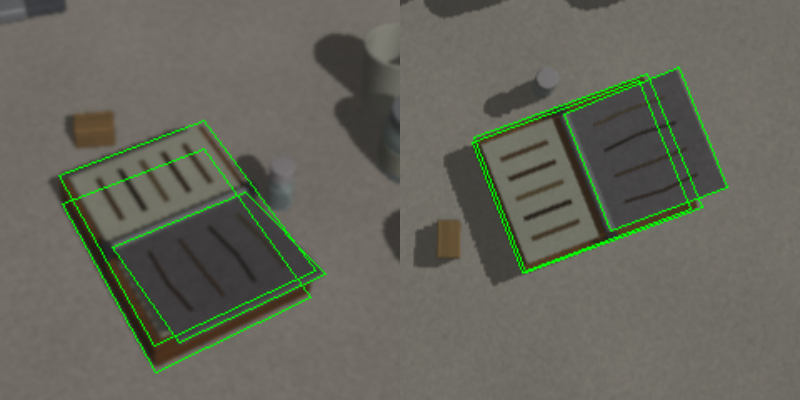

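```bash
python3 -m crank '[{"linear":[0.04,-0.02,-0.02],"dr":[0,-7,0],"hand":-1},{"linear":[0.08,-0.03,-0.04],"dr":[0,-14,0],"hand":-1},{"linear":[0.12,-0.03,-0.06],"dr":[0,-21,0],"hand":-1},{"linear":[0.15,-0.03,-0.09],"dr":[0,-28,0],"hand":-1},{"linear":[0.18,-0.03,-0.12],"dr":[0,-35,0],"hand":-1},{"linear":[0.21,-0.03,-0.15],"dr":[0,-42,0],"hand":-1},{"linear":[0.24,-0.03,-0.18],"dr":[0,-49,0],"hand":-1},{"linear":[0.27,-0.03,-0.21],"dr":[0,-50,0],"hand":-1},{"linear":[0.30,-0.03,-0.24],"dr":[0,-50,0],"hand":-1},{"linear":[0.33,-0.03,-0.27],"dr":[0,-50,0],"hand":-1}]' 40
```

```text
t: 1.93
eef_pos: [0.4356, 0.2917, 0.2616]
tool_rot: [0.681, -0.681, -0.189, 0.189]
contact_force: [1.3, 0.5, 0.2]
gripper_width: -0.0
```

The overlay fits to about 3 mm, giving the stand at (0.509, -0.067), yaw 0.368 and leaf angle about 0.2. The turn about tool y went the opposite way to what I wanted, so I'll reverse it while travelling.

```bash
python3 -m crank '[{"linear":[-0.011,0,-0.038],"dr":[0,7,0],"hand":-1},{"linear":[-0.022,0,-0.076],"dr":[0,14,0],"hand":-1},{"linear":[-0.033,0,-0.114],"dr":[0,21,0],"hand":-1},{"linear":[-0.044,0,-0.152],"dr":[0,28,0],"hand":-1},{"linear":[-0.055,0,-0.19],"dr":[0,35,0],"hand":-1},{"linear":[-0.066,0,-0.228],"dr":[0,42,0],"hand":-1},{"linear":[-0.077,0,-0.266],"dr":[0,49,0],"hand":-1},{"linear":[-0.088,0,-0.304],"dr":[0,56,0],"hand":-1},{"linear":[-0.099,0,-0.342],"dr":[0,63,0],"hand":-1},{"linear":[-0.11,0,-0.38],"dr":[0,70,0],"hand":-1}]'
cat > st.py <<'E'
from h import *
import sys
x0,y0,yaw=.509,-.067,.368
o=bot.get_obs(); r=rot(o); M=r.as_matrix(); S=Rn.from_euler("z",yaw).as_matrix()
print("q",o["q"].round(2),"t",round(o["t"],2),"F",o["contact_force"].round(1))
p=S.T@(o["eef_pos"]-[x0,y0,0]); print("tcp in stand mm",(p*1e3).round(1)); print("tool axes in stand (cols)\n",(S.T@M).round(3))
if len(sys.argv)>4:  # target: stand coords mm + tilt deg
    a=np.array([float(v) for v in sys.argv[1:4]])/1e3; f=np.radians(float(sys.argv[4]))
    print("linear",(M.T@S@(a-p)).round(4))
    T=np.array([[0,0,1],[-np.cos(f),np.sin(f),0],[-np.sin(f),-np.cos(f),0]])
    print("dr",np.degrees(Rn.from_matrix(M.T@S@T).as_rotvec()).round(1))
E
python3 st.py 0 -200 200 0; python3 st.py 0 -200 150 45
```

```text
t: 2.77
eef_pos: [0.5369, -0.0906, 0.2617]
tool_rot: [0.666, -0.666, 0.237, -0.238]
contact_force: [0.6, 0.9, -0.2]
gripper_width: 0.002
q [-0.3   0.24  0.42  1.86 -0.11  1.07  1.05] t 2.77 F [ 0.6  0.9 -0.2]
tcp in stand mm [ 17.5 -32.  261.7]
tool axes in stand (cols)
 [[ 0.494  0.001  0.869]
 [-0.869 -0.     0.494]
 [ 0.001 -1.     0.001]]
linear [ 0.1373  0.0617 -0.0983]
dr [-0.1 29.6  0. ]
q [-0.3   0.24  0.42  1.86 -0.11  1.07  1.05] t 2.77 F [ 0.6  0.9 -0.2]
tcp in stand mm [ 17.5 -32.  261.7]
tool axes in stand (cols)
 [[ 0.494  0.001  0.869]
 [-0.869 -0.     0.494]
 [ 0.001 -1.     0.001]]
linear [ 0.1373  0.1117 -0.0984]
dr [11.6 28.1 44. ]
```

```bash
python3 -m crank '[{"linear":[0.025,0,-0.018],"dr":[1.4,3.5,5.5],"hand":-1},{"linear":[0.05,0,-0.036],"dr":[2.9,7,11],"hand":-1},{"linear":[0.075,0,-0.054],"dr":[4.3,10.5,16.5],"hand":-1},{"linear":[0.1,0.01,-0.072],"dr":[5.8,14,22],"hand":-1},{"linear":[0.12,0.03,-0.086],"dr":[7.2,17.5,27.5],"hand":-1},{"linear":[0.137,0.05,-0.098],"dr":[8.7,21,33],"hand":-1},{"linear":[0.137,0.08,-0.098],"dr":[10.1,24.5,38.5],"hand":-1},{"linear":[0.137,0.11,-0.098],"dr":[11.6,28,44],"hand":-1},{"linear":[0.137,0.11,-0.098],"dr":[11.6,28,44],"hand":-1},{"linear":[0.137,0.11,-0.098],"dr":[11.6,28,44],"hand":-1}]'
python3 st.py 0 -165 35 45;python3 st.py 0 -125 40 45
```

```text
t: 3.6
eef_pos: [0.5797, -0.2511, 0.1472]
tool_rot: [0.691, -0.387, 0.594, -0.142]
contact_force: [0.4, 0.3, 0.3]
gripper_width: 0.002
q [ 0.31  0.91  0.42  1.3  -0.68  1.75  1.22] t 3.6 F [0.4 0.3 0.3]
tcp in stand mm [  -0.2 -197.2  147.2]
tool axes in stand (cols)
 [[ 0.001 -0.009  1.   ]
 [-0.704  0.71   0.007]
 [-0.71  -0.704 -0.005]]
linear [0.057  0.1018 0.0011]
dr [ 0.5  0.1 -0.3]
q [ 0.31  0.91  0.42  1.3  -0.68  1.75  1.22] t 3.6 F [0.4 0.3 0.3]
tcp in stand mm [  -0.2 -197.2  147.2]
tool axes in stand (cols)
 [[ 0.001 -0.009  1.   ]
 [-0.704  0.71   0.007]
 [-0.71  -0.704 -0.005]]
linear [0.0253 0.1267 0.0013]
dr [ 0.5  0.1 -0.3]
```

```bash
python3 -m crank '[{"linear":[0.015,0.026,0],"dr":[0,0,0],"hand":-1},{"linear":[0.03,0.052,0],"dr":[0,0,0],"hand":-1},{"linear":[0.045,0.08,0],"dr":[0,0,0],"hand":-1},{"linear":[0.057,0.102,0.001],"dr":[0,0,0],"hand":-1},{"linear":[0.051,0.108,0.001],"dr":[0,0,0],"hand":-1},{"linear":[0.045,0.114,0.001],"dr":[0,0,0],"hand":-1},{"linear":[0.04,0.119,0.001],"dr":[0,0,0],"hand":-1},{"linear":[0.035,0.124,0.001],"dr":[0,0,0],"hand":-1},{"linear":[0.035,0.124,0.001],"dr":[0,0,0],"hand":-1}]'
cat > plan.py <<'E'
# TCP target rows (tool axes now) for leaf angles given in deg
from h import *
import sys
def target(th):
    al=np.radians(45 if th<=100 else 45-40*(th-100)/80); t=np.radians(th)
    a=np.array([0,np.sin(al),-np.cos(al)]); n=np.array([0,np.cos(al),np.sin(al)])
    e=np.array([0,-np.cos(t),np.sin(t)]); T=np.array([0,np.sin(t),np.cos(t)]); H=np.array([0,0,.05])
    if th<45: p=H+.14*e-.0025*T+.018*a-.011*n
    else:
        s=np.sin(al+t); p=H+.122*e-.0025*T-.011*abs(s)*T-.011*np.sign(s)*(n-(n@T)*T)
    return p,np.array([[0,0,1],[-np.cos(al),np.sin(al),0],[-np.sin(al),-np.cos(al),0]])
if __name__=="__main__":
    x0,y0,yaw=.509,-.067,.368
    o=bot.get_obs(); M=rot(o).as_matrix(); S=Rn.from_euler("z",yaw).as_matrix(); p=S.T@(o["eef_pos"]-[x0,y0,0])
    for th in map(float,sys.argv[1:]):
        g,T=target(th); print(th,(g*1e3).round(0),"lin",(M.T@S@(g-p)).round(3),"dr",np.degrees(Rn.from_matrix(M.T@S@T).as_rotvec()).round(1))
E
python3 st.py; python3 plan.py 12 17 22 27 32 37 42 47 52 57 62
python3 - <<'E'
from h import *
out=[]
for c,y,x in (("side",230,230),("top",130,350)):
    out.append(cv2.resize(bot.read_camera(c)[y:y+220,x:x+220],(400,400)))
cv2.imwrite("pics/c1.png",np.hstack(out))
E
```

```text
t: 4.35
eef_pos: [0.5605, -0.1908, 0.0417]
tool_rot: [0.693, -0.388, 0.59, -0.144]
contact_force: [1.2, 0.1, -0.2]
gripper_width: 0.002
q [ 0.25  0.96  0.38  1.47 -0.72  1.53  1.29] t 4.35 F [ 1.2  0.1 -0.2]
tcp in stand mm [   3.5 -134.    41.7]
tool axes in stand (cols)
 [[ 0.009 -0.004  1.   ]
 [-0.708  0.706  0.009]
 [-0.706 -0.708  0.003]]
12.0 [   0. -133.   56.] lin [-0.011 -0.009 -0.003] dr [0.2 0.5 0.1]
17.0 [   0. -130.   68.] lin [-0.022 -0.016 -0.003] dr [0.2 0.5 0.1]
22.0 [   0. -126.   80.] lin [-0.033 -0.021 -0.003] dr [0.2 0.5 0.1]
27.0 [   0. -121.   91.] lin [-0.044 -0.026 -0.003] dr [0.2 0.5 0.1]
32.0 [   0. -115.  102.] lin [-0.056 -0.029 -0.003] dr [0.2 0.5 0.1]
37.0 [   0. -108.  112.] lin [-0.068 -0.031 -0.003] dr [0.2 0.5 0.1]
42.0 [   0. -101.  121.] lin [-0.08  -0.033 -0.003] dr [0.2 0.5 0.1]
47.0 [  0. -93. 130.] lin [-0.091 -0.033 -0.003] dr [0.2 0.5 0.1]
52.0 [  0. -85. 137.] lin [-0.102 -0.033 -0.003] dr [0.2 0.5 0.1]
57.0 [  0. -76. 143.] lin [-0.113 -0.031 -0.003] dr [0.2 0.5 0.1]
62.0 [  0. -67. 149.] lin [-0.123 -0.029 -0.003] dr [0.2 0.5 0.1]
```

View pics/c1.png

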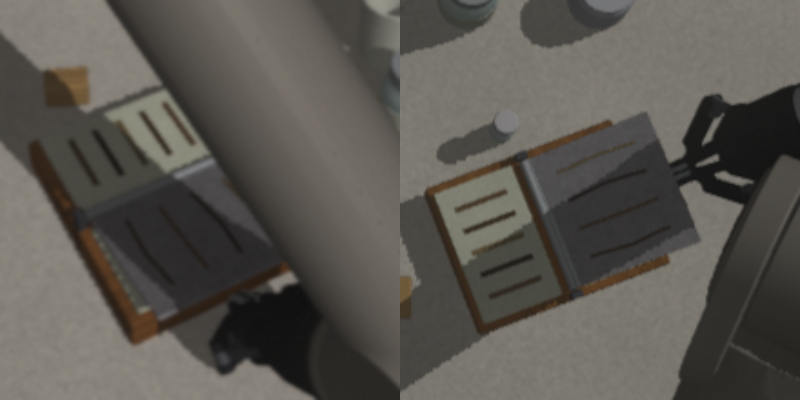

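The top view shows the finger tucked under the middle of the free edge, at about (685,172) in the crop, with nothing disturbed. Next I'll lift along the arc.

```bash
python3 -m crank '[{"linear":[-0.006,-0.005,-0.001],"dr":[0,0,0],"hand":-1},{"linear":[-0.011,-0.009,-0.003],"dr":[0,0,0],"hand":-1},{"linear":[-0.016,-0.012,-0.003],"dr":[0,0,0],"hand":-1},{"linear":[-0.022,-0.016,-0.003],"dr":[0,0,0],"hand":-1},{"linear":[-0.028,-0.019,-0.003],"dr":[0,0,0],"hand":-1},{"linear":[-0.033,-0.021,-0.003],"dr":[0,0,0],"hand":-1},{"linear":[-0.038,-0.023,-0.003],"dr":[0,0,0],"hand":-1},{"linear":[-0.044,-0.026,-0.003],"dr":[0,0,0],"hand":-1},{"linear":[-0.05,-0.0275,-0.003],"dr":[0,0,0],"hand":-1},{"linear":[-0.056,-0.029,-0.003],"dr":[0,0,0],"hand":-1}]'
python3 st.py; python3 plan.py 32 37 42 47 52 57 62 67 72 77 82
python3 - <<'E'
from h import *
out=[]
for c,y,x in (("side",230,230),("top",130,350)):
    out.append(cv2.resize(bot.read_camera(c)[y:y+220,x:x+220],(400,400)))
cv2.imwrite("pics/c2.png",np.hstack(out))
E
```

```text
t: 5.28
eef_pos: [0.5497, -0.175, 0.0996]
tool_rot: [0.692, -0.388, 0.591, -0.144]
contact_force: [1.3, -2.7, -0.4]
gripper_width: 0.003
q [ 0.22  0.86  0.39  1.52 -0.7   1.57  1.25] t 5.28 F [ 1.3 -2.7 -0.4]
tcp in stand mm [  -0.9 -115.4   99.6]
tool axes in stand (cols)
 [[ 0.005 -0.005  1.   ]
 [-0.707  0.707  0.007]
 [-0.707 -0.707  0.   ]]
32.0 [   0. -115.  102.] lin [-0.002 -0.001  0.001] dr [ 0.3  0.3 -0. ]
37.0 [   0. -108.  112.] lin [-0.014 -0.004  0.001] dr [ 0.3  0.3 -0. ]
42.0 [   0. -101.  121.] lin [-0.026 -0.005  0.001] dr [ 0.3  0.3 -0. ]
47.0 [  0. -93. 130.] lin [-0.037 -0.005  0.001] dr [ 0.3  0.3 -0. ]
52.0 [  0. -85. 137.] lin [-0.048 -0.005  0.001] dr [ 0.3  0.3 -0. ]
57.0 [  0. -76. 143.] lin [-0.058 -0.003  0.001] dr [ 0.3  0.3 -0. ]
62.0 [  0. -67. 149.] lin [-0.069 -0.001  0.001] dr [ 0.3  0.3 -0. ]
67.0 [  0. -58. 154.] lin [-0.079  0.003  0.001] dr [ 0.3  0.3 -0. ]
72.0 [  0. -48. 157.] lin [-0.089  0.007  0.001] dr [ 0.3  0.3 -0. ]
77.0 [  0. -38. 161.] lin [-0.098  0.012  0.001] dr [ 0.3  0.3 -0. ]
82.0 [  0. -27. 163.] lin [-0.107  0.018  0.002] dr [ 0.3  0.3 -0. ]
```

View pics/c2.png

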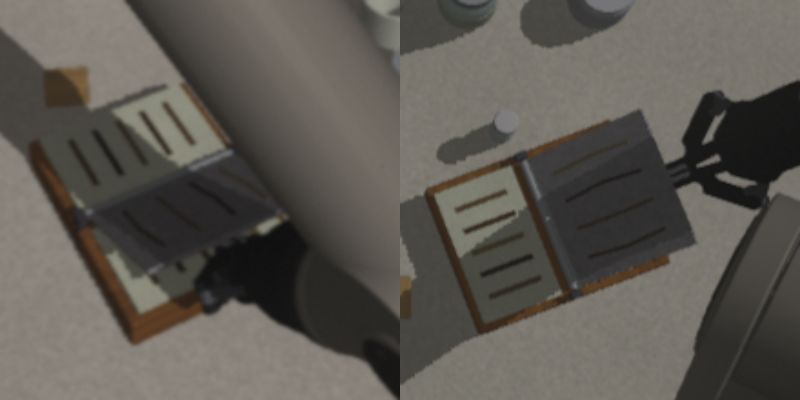

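The leaf is rising, since the bed shows beneath it in the side view, and the stand has not moved. I'll continue.

```bash
python3 -m crank '[{"linear":[-0.014,-0.004,0.001],"dr":[0,0,0],"hand":-1},{"linear":[-0.026,-0.005,0.001],"dr":[0,0,0],"hand":-1},{"linear":[-0.037,-0.005,0.001],"dr":[0,0,0],"hand":-1},{"linear":[-0.048,-0.005,0.001],"dr":[0,0,0],"hand":-1},{"linear":[-0.058,-0.003,0.001],"dr":[0,0,0],"hand":-1},{"linear":[-0.069,-0.001,0.001],"dr":[0,0,0],"hand":-1},{"linear":[-0.079,0.003,0.001],"dr":[0,0,0],"hand":-1},{"linear":[-0.089,0.007,0.001],"dr":[0,0,0],"hand":-1},{"linear":[-0.098,0.012,0.001],"dr":[0,0,0],"hand":-1},{"linear":[-0.107,0.018,0.002],"dr":[0,0,0],"hand":-1}]'
python3 st.py; python3 plan.py 82 87 92 97 102 107 112 117 122 127 132
python3 - <<'E'
from h import *
out=[]
for c,y,x in (("side",200,230),("top",130,350)):
    out.append(cv2.resize(bot.read_camera(c)[y:y+220,x:x+220],(400,400)))
cv2.imwrite("pics/c3.png",np.hstack(out))
E
```

```text
t: 6.22
eef_pos: [0.5186, -0.0916, 0.1624]
tool_rot: [0.692, -0.388, 0.591, -0.144]
contact_force: [0.3, -1.5, 1.0]
gripper_width: -0.004
q [ 0.11  0.69  0.39  1.69 -0.71  1.54  1.18] t 6.22 F [ 0.3 -1.5  1. ]
tcp in stand mm [ 1.000e-01 -2.640e+01  1.624e+02]
tool axes in stand (cols)
 [[ 0.005 -0.005  1.   ]
 [-0.707  0.707  0.007]
 [-0.707 -0.707 -0.   ]]
82.0 [  0. -27. 163.] lin [ 0.    -0.001 -0.   ] dr [ 0.3  0.3 -0. ]
87.0 [  0. -17. 164.] lin [-0.008  0.006 -0.   ] dr [ 0.3  0.3 -0. ]
92.0 [  0.  -6. 164.] lin [-0.016  0.013  0.   ] dr [ 0.3  0.3 -0. ]
97.0 [  0.   5. 164.] lin [-0.023  0.021  0.   ] dr [ 0.3  0.3 -0. ]
102.0 [  0.  15. 162.] lin [-0.029  0.029  0.   ] dr [ 0.3  0.3 -1. ]
107.0 [  0.  25. 160.] lin [-0.035  0.038  0.   ] dr [ 0.3  0.3 -3.5]
112.0 [  0.  35. 157.] lin [-0.04   0.047  0.   ] dr [ 0.3  0.3 -6. ]
117.0 [  0.  44. 153.] lin [-0.044  0.056  0.   ] dr [ 0.3  0.3 -8.5]
122.0 [  0.  53. 149.] lin [-0.047  0.066  0.   ] dr [  0.3   0.3 -11. ]
127.0 [  0.  62. 143.] lin [-0.049  0.076  0.001] dr [  0.3   0.3 -13.5]
132.0 [  0.  70. 137.] lin [-0.05   0.086  0.001] dr [  0.3   0.3 -16. ]
```

View pics/c3.png

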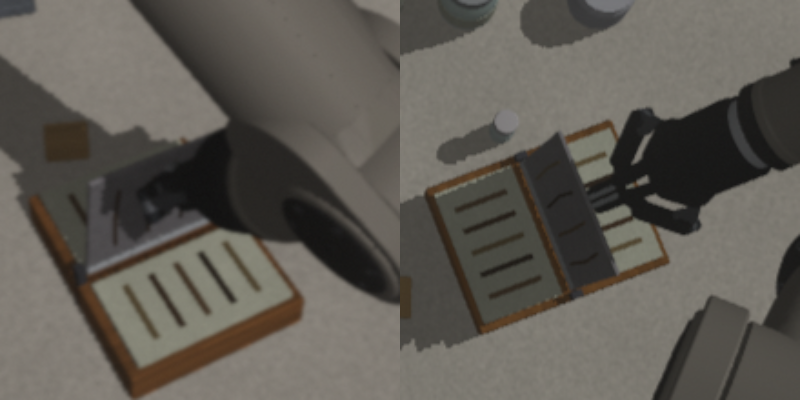

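The leaf stands at about 80°, tracking the plan, and the stand has not moved. Now I'll push it over the upright.

```bash
python3 -m crank '[{"linear":[-0.008,0.006,0],"dr":[0,0,0],"hand":-1},{"linear":[-0.016,0.013,0],"dr":[0,0,0],"hand":-1},{"linear":[-0.023,0.021,0],"dr":[0,0,0],"hand":-1},{"linear":[-0.029,0.029,0],"dr":[0,0,-1],"hand":-1},{"linear":[-0.035,0.038,0],"dr":[0,0,-3.5],"hand":-1},{"linear":[-0.04,0.047,0],"dr":[0,0,-6],"hand":-1},{"linear":[-0.044,0.056,0],"dr":[0,0,-8.5],"hand":-1},{"linear":[-0.047,0.066,0],"dr":[0,0,-11],"hand":-1},{"linear":[-0.049,0.076,0],"dr":[0,0,-13.5],"hand":-1},{"linear":[-0.05,0.086,0.001],"dr":[0,0,-16],"hand":-1}]'
python3 st.py; python3 plan.py 132 137 142 147 152 157 162 167 172 176 178 180
python3 - <<'E'
from h import *
out=[]
for c,y,x in (("side",180,200),("top",130,330)):
    out.append(cv2.resize(bot.read_camera(c)[y:y+220,x:x+220],(400,400)))
cv2.imwrite("pics/c4.png",np.hstack(out))
E
```

```text
t: 7.15
eef_pos: [0.4838, -0.0014, 0.1364]
tool_rot: [0.665, -0.467, 0.531, -0.239]
contact_force: [-0.8, -1.3, 0.8]
gripper_width: -0.002
q [-0.16  0.49  0.41  1.97 -0.66  1.15  1.02] t 7.15 F [-0.8 -1.3  0.8]
tcp in stand mm [1.000e-01 7.030e+01 1.364e+02]
tool axes in stand (cols)
 [[ 0.007 -0.004  1.   ]
 [-0.875  0.484  0.008]
 [-0.484 -0.875 -0.   ]]
132.0 [  0.  70. 137.] lin [-0.    -0.001 -0.   ] dr [0.2 0.4 0. ]
137.0 [  0.  78. 130.] lin [-0.003  0.009 -0.   ] dr [ 0.2  0.4 -2.5]
142.0 [  0.  85. 123.] lin [-0.006  0.019  0.   ] dr [ 0.2  0.4 -5. ]
147.0 [  0.  91. 115.] lin [-0.007  0.029  0.   ] dr [ 0.2  0.4 -7.5]
152.0 [  0.  96. 106.] lin [-0.008  0.039  0.   ] dr [  0.2   0.4 -10. ]
157.0 [  0. 101.  97.] lin [-0.008  0.049  0.   ] dr [  0.2   0.4 -12.5]
162.0 [  0. 105.  87.] lin [-0.006  0.06   0.   ] dr [  0.2   0.4 -15. ]
167.0 [  0. 108.  78.] lin [-0.004  0.069  0.   ] dr [  0.2   0.4 -17.5]
172.0 [  0. 131.  71.] lin [-0.022  0.087  0.   ] dr [  0.2   0.4 -20. ]
176.0 [  0. 132.  62.] lin [-0.019  0.095  0.   ] dr [  0.1   0.4 -22. ]
178.0 [  0. 133.  58.] lin [-0.017  0.099  0.   ] dr [  0.1   0.4 -23. ]
180.0 [  0. 133.  53.] lin [-0.015  0.103  0.   ] dr [  0.1   0.4 -24. ]
```

View pics/c4.png

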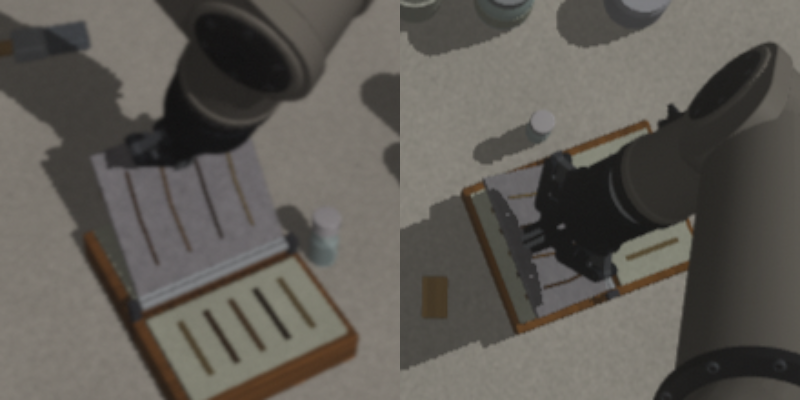

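The leaf is at about 130°, with the fingertips on its face. Now I'll lay it down, slowing near the end.

```bash
python3 -m crank '[{"linear":[-0.003,0.009,0],"dr":[0,0,-2.5],"hand":-1},{"linear":[-0.006,0.019,0],"dr":[0,0,-5],"hand":-1},{"linear":[-0.007,0.029,0],"dr":[0,0,-7.5],"hand":-1},{"linear":[-0.008,0.039,0],"dr":[0,0,-10],"hand":-1},{"linear":[-0.008,0.049,0],"dr":[0,0,-12.5],"hand":-1},{"linear":[-0.006,0.06,0],"dr":[0,0,-15],"hand":-1},{"linear":[-0.004,0.069,0],"dr":[0,0,-17.5],"hand":-1},{"linear":[-0.002,0.076,0],"dr":[0,0,-20],"hand":-1},{"linear":[0.001,0.082,0],"dr":[0,0,-22],"hand":-1},{"linear":[0.003,0.086,0],"dr":[0,0,-22],"hand":-1}]'
python3 st.py 0 110 54 0
```

```text
t: 8.08
eef_pos: [0.4696, 0.0352, 0.0593]
tool_rot: [0.608, -0.56, 0.433, -0.36]
contact_force: [0.5, 0.0, 0.4]
gripper_width: -0.002
q [-0.5   0.47  0.46  2.16 -0.53  0.66  0.74] t 8.08 F [0.5 0.  0.4]
tcp in stand mm [  0.  109.5  59.3]
tool axes in stand (cols)
 [[ 0.009 -0.003  1.   ]
 [-0.992  0.123  0.01 ]
 [-0.123 -0.992 -0.002]]
linear [ 0.0001  0.0053 -0.    ]
dr [ 0.1  0.5 -7.1]
```

```bash
python3 -m crank '[{"linear":[0,0.0015,0],"dr":[0,0,0],"hand":-1},{"linear":[0,0.003,0],"dr":[0,0,0],"hand":-1},{"linear":[0,0.0045,0],"dr":[0,0,0],"hand":-1},{"linear":[0,0.0055,0],"dr":[0,0,0],"hand":-1},{"linear":[0,0.0055,0],"dr":[0,0,0],"hand":-1},{"linear":[0,0.0055,0],"dr":[0,0,0],"hand":-1}]'
python3 st.py
```

```text
t: 8.58
eef_pos: [0.4705, 0.034, 0.0545]
tool_rot: [0.608, -0.559, 0.433, -0.362]
contact_force: [-0.4, -0.0, -0.6]
gripper_width: 0.003
q [-0.49  0.47  0.45  2.17 -0.54  0.65  0.75] t 8.58 F [-0.4 -0.  -0.6]
tcp in stand mm [  0.4 108.1  54.5]
tool axes in stand (cols)
 [[ 0.006 -0.001  1.   ]
 [-0.992  0.122  0.006]
 [-0.122 -0.992  0.   ]]
```

```bash
python3 -m crank '[{"linear":[0,0.001,0],"dr":[0,0,0],"hand":-1},{"linear":[0,0.002,0],"dr":[0,0,0],"hand":-1},{"linear":[0,0.002,0],"dr":[0,0,0],"hand":-1},{"linear":[0,0.002,0],"dr":[0,0,0],"hand":-1}]'
python3 - <<'E'
from h import *
out=[]
for c,y,x in (("side",200,200),("top",130,330)):
    out.append(cv2.resize(bot.read_camera(c)[y:y+220,x:x+220],(400,400)))
cv2.imwrite("pics/c5.png",np.hstack(out))
E
```

```text
t: 8.92
eef_pos: [0.4706, 0.0344, 0.0531]
tool_rot: [0.608, -0.559, 0.433, -0.362]
contact_force: [-2.2, -1.9, 8.9]
gripper_width: 0.002
```

View pics/c5.png

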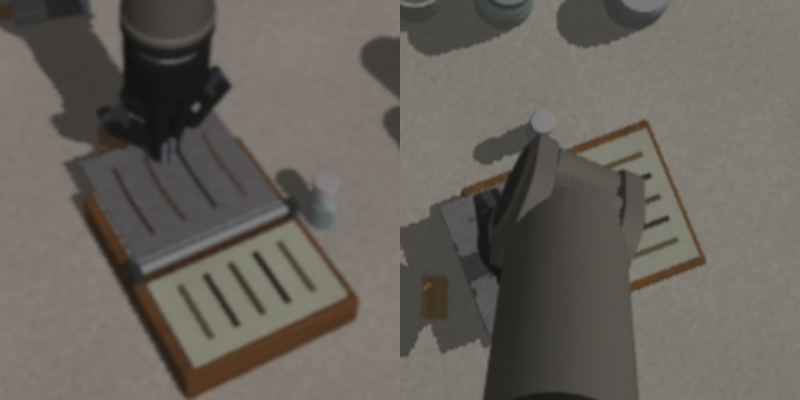

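The leaf is flat on the +y bed and the force rose to 8.9 N at the stop. I'll withdraw straight back along the tool axis.

```bash
python3 -m crank '[{"linear":[0,-0.004,0],"dr":[0,0,0],"hand":-1},{"linear":[0,-0.015,0],"dr":[0,0,0],"hand":-1},{"linear":[0,-0.04,0],"dr":[0,0,0],"hand":-1},{"linear":[0,-0.07,0],"dr":[0,0,0],"hand":-1},{"linear":[0,-0.11,0],"dr":[0,0,0],"hand":-1},{"linear":[0,-0.15,0],"dr":[0,0,0],"hand":-1},{"linear":[0,-0.19,0],"dr":[0,0,0],"hand":-1},{"linear":[0,-0.22,0],"dr":[0,0,0],"hand":-1},{"linear":[0,-0.22,0],"dr":[0,0,0],"hand":-1},{"linear":[0,-0.22,0],"dr":[0,0,0],"hand":-1}]'
python3 - <<'E'
from fit import *
o=bot.get_obs(); print(o["eef_pos"].round(3),o["contact_force"].round(1))
W,L=pts([.509,-.067,.368,np.pi]); out=[]
for c,y,x in (("side",180,200),("top",130,310)):
    im=bot.read_camera(c).copy()
    raw=im.copy()
    for n in ["spine","leaf_edge","vial","block"]:
        l=bot.place_of(c,n); print(c,n,[(np.round(d["xy"],1),round(d["score"],2)) for d in l[:1]])
    print("expected edge",proj(c,L(0,.14)).round(1),"spine",proj(c,W((0,0,.05))).round(1))
    cv2.polylines(im,[np.array([proj(c,q) for q in (L(.074,0),L(-.074,0),L(-.074,.14),L(.074,.14))]).round().astype(int)],True,(0,255,0),1)
    out.append(cv2.resize(im[y:y+240,x:x+240],(400,400)))
cv2.imwrite("pics/c6.png",np.hstack(out))
E
```

```text
t: 9.85
eef_pos: [0.481, 0.0094, 0.2729]
tool_rot: [0.609, -0.558, 0.432, -0.362]
contact_force: [-1.1, 0.3, -0.8]
gripper_width: -0.001
[0.481 0.009 0.273] [-1.1  0.3 -0.8]
side spine [(array([314.1, 333.9]), 0.86)]
side leaf_edge [(array([282. , 273.6]), 0.72)]
side vial [(array([377.5, 321.9]), 0.71)]
side block [(array([263.2, 281.9]), 0.73)]
expected edge [282.  275.4] spine [318.1 330.8]
top spine []
top leaf_edge [(array([361.9, 281.7]), 0.6)]
top vial [(array([404.4, 204.1]), 0.76)]
top block [(array([349.9, 294.6]), 0.62)]
expected edge [364.9 277.8] spine [431.9 252.8]
```

View pics/c6.png

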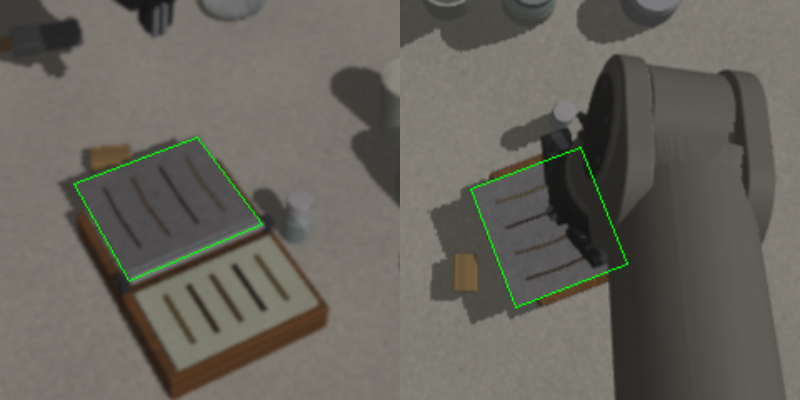

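The leaf matches the flat outline in both views. The stand, block and vial are unmoved and the arm is clear, so I'll hand in.

```bash
python3 -c "
from station import bot
print(bot.hand_in())"
```

```text
the job is handed in; nothing more can be done
None
```

I turned the leaf over the spine with shut, tilted fingertips and pressed it down on the +y bed. I then drew the fingers back clear, to about 0.27 m above the table, and handed in at about 10 s of the 51 s allowed. The hand-in gave no verdict.

**Last checks that passed:**
- **Leaf:** the flat-leaf outline matched the panel in both views. The detected free edge was 2 px off in the side view and 5 px off in the top view.
- **Force:** the final press read about 9 N at the stop. After withdrawing, the reading was near zero.
- **Stand:** it looked unmoved. Its spine was found 3 px from its first position in the side view.
- **Vial and block:** they were within 3 px of their first positions, except the block in the side view, about 6 px off because the leaf now partly hides it.

**What could not be checked:**
- **Spine, top view:** the arm hid it, so the network found nothing there.
- **Jar, pot, tin, brush and dish:** I did not measure these again, but nothing went near them.
- **Leaf angle:** I could not read it directly. "Flat" rests on the pictures and the force at the stop.

One turn early in the travel went the wrong way and was reversed in free air, touching nothing.

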